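# Raise a gel casting table with a levelling wedge and hold it

### The arm

A 6-joint arm with a two-finger parallel gripper is mounted at the origin on a cart in front of the work surface, level with it; the furniture and walls round the work are solid. World frame = base frame: x ahead of the robot, y to its left, z up, the work surface at z = 0. Lengths are in m, angles in degrees, forces in N, time in s.
With the tool pointing down it reaches from about 0.375 to 0.925 m from the base axis. Payload 5.7 kg.
Tool frame: the origin (TCP) lies between the finger pads; the fingertips stand 8 mm ahead of it and the grasp point (between the pads) lies 11 mm behind it; z points along the fingers, y is the line along which they close (so a half turn about z gives the same grasp; the last joint's range is limited). The gripper opens to 85 mm and grips with 20 to 120 N. Pads are 22 mm wide; open, the fingers measure 114 mm over their backs; the gripper's body (76 mm by 85 mm) begins 54 mm behind the grasp point. The pads swing forward as they close: fully open they stand 13 mm farther back than shut.
Start: joints at [-77.527, 20.558, 86.54, -0, 72.909, -6.595], TCP at [0.196, -0.567, 0.239] pointing down, gripper open.
Joint ranges: [-170.27, 170.27], [-57.76, 135], [12.27, 136.19], [-55.21, 235.2], [11.17, 155.16], [-170.74, 170.74]. Speed limits (degrees/s): [136.94, 136.94, 180, 180, 180, 180].

### API

Orientations are given as [roll, pitch, yaw] about the fixed x, y, z axes, in that order (R = Rz(yaw) Ry(pitch) Rx(roll)).
In Python, from cell import arm, imaging, telemetry gives the robot as it stands (arm), with the cameras (imaging) and the readings (telemetry).
- The arm moves only by the shell command python3 drive.py [FORCE], which reads ROWS from standard input. ROWS is one flat JSON list of numbers that holds 1 to 12 rows one after another, with no inner brackets; each row has 7 numbers: a rotation vector rx, ry, rz in shares of 180 degrees (1.0 is 180 degrees), then dx, dy, dz in fractions of the full range, 1 being 750 mm, then the opening from 0.0 (shut) to 1.0 (fully open); each row is the pose to reach, as a shift and turn from the pose commanded when the command began, along the tool's axes at that moment; what a row does not reach only later rows make up. A row lasts 1/8 s, in which the tool goes at most 0.0625 m and 10.7 degrees, less where a joint would pass 70% of its speed; a pose out of reach is approached as far as the arm can. The fingers move at their own pace and stop on an object; FORCE is the grip in N (left out, the last holds). Time passes only in rows, so rows that do not move let the fingers close. It prints the time, the measured TCP pose, the force, the opening and the grip force at its end. No shift or turn number may pass 1 either way. Input that does not fit is refused with a message, and nothing moves.
- telemetry.get_state(): the state, without advancing time (a new reading comes with each control period).
- imaging.read_camera(name): name is "scene" or "top" or "wrist"; returns a dict with "frame" (420x560x3 uint8, blue, green, red), "camera_matrix" (3x3 intrinsics, pixels), "D" ([k1, k2, p1, p2, k3] as OpenCV has them; the pictures are not rectified), "T" (4x4, takes a point from camera to world coordinates); the wrist camera has in their place "mount" (4x4, takes a point from camera to tool coordinates, whose origin is the TCP and whose axes are the flange's). Camera axes: x right, y down, z forward; pixel columns grow to the right and rows downward; lengths in m; the calibration is good to about 2 mm. A picture is of the moment at which its call begins: read the wrist's pose just before it. There is no depth.
- arm.finish_job(): hands the job in; it is judged then, once.
The state is a dict: "t": time; "joints": joint angles; "joint_velocities": joint speeds; "tau": joint torques, N m; "tool_pos": TCP position; "tcp_rot": TCP orientation; "wrist_force": force on the tool from outside, world axes, zero at the start; "wrist_torque": the same for the moment, N m; "width": opening from 0.0 (shut) to 1.0 (fully open); "finger_force": force on a finger pad.
Only numpy, scipy, OpenCV 4.12 (cv2) and the standard library are available. Lean on these libraries where they do the work, as an engineer would, in place of code of your own. Each camera call takes 0.05 s, during which the arm holds its last target. There are 200 camera calls.

### The job

The front of the gel casting table has to be held up on a levelling wedge while a colleague swaps its feet. Pick up the wedge by its grip block, lay it flat on the base plate in front of the table and push its nose straight in under the middle of the table's front edge, gently, until the front just lifts off the base plate: about 3 mm of clearance under both front corners, and never jacked up by a centimetre. Raise the table with the wedge alone, leave the other things where they are, and finish still gripping the wedge in place with the table resting on it.

Things in the scene. Friction and masses are not known exactly. Their poses are not given: they have to be found in the camera images.
- wedge: Grey plastic wedge, 120 long (x) x 32 wide (y), about 90 g, flat on the worktop left or right of the base plate. Origin: middle of its underside; +x points to the thin nose. From x = +60 (nose, 4 thick) the top rises evenly, 1 per 6, to 19 at x = -30; from x = -30 to -60 stands the grip block, 30 long, 32 wide, 45 high, centred at x = -45.
- wedge_nose (a point): Middle of the underside of the wedge's nose end (x = +60 of the wedge), same axes as the wedge.
- packing_bar: Grey plastic flat bar, 120 x 32 x 20, no taper and no grip block; lies on the other side of the base plate from the wedge. Not needed, leave it. Origin in the middle of its underside.
- base_plate: Fixed dark steel plate, 300 (x) x 200 (y) x 12 high. Origin at the centre of its underside; +x points from its empty front half (x = -150 to 0) to the casting table (x = +1 to +136). A rear stop 18 high at x = +137 and two lugs 14 high beside the rear corners keep the table from sliding away.
- base_front (a point): Point on the top face of the base plate, at its centre, 1 mm in front of and midway along the table's front edge; x points straight under the table, z up. The top face is z = 0 of this frame.
- casting_table: Loose white plastic table, 135 (x) x 160 (y), 0.35 to 0.7 kg, walls to 40 high, round bubble level near the front edge. Origin at the centre of its underside. Stands on two runners 8 high, 14 wide, along its left and right sides; between them (132 wide, open at the front) its plate has 8 of free height over the base plate. It tips up about its rear edge.
- front_left (a point): Underside of the left runner at the table's front edge: its height over base_front is the clearance there (0 at the start).
- front_right (a point): Underside of the right runner at the table's front edge, as front_left. With the wedge flat on the base plate and central, the plate's front edge meets the slope when the nose is 24 mm under it; then the front rises 1 mm per 6 mm of further push.
- timer: White timer, 60 x 66 x 15, lying left of the base plate; leave it alone. Origin at the centre of its underside.
- bottle_small: White capped bottle, 45 diameter x 91, right of the base plate; leave it alone. Origin at the centre of its underside.

How it is judged:
By the outcome, as a careful person would: the job done as asked, in the order asked, and still so for the second after the job is handed in, while the arm keeps its last pose, push and grip.
It also fails if it takes over 42 s, if anything falls off the work surface, if the arm or the gripper's body presses on something with over 40 N, if the wrist force passes 120 N, or if a joint passes its speed limit or range.

## Working session

There is one attempt and no reset: what is moved stays moved. The work goes in short steps, Python scripts to look and compute and a shell command to move; the robot and the scene stay as the last step left them, time stands still between calls to the robot, and variables do not carry over. Pictures are saved under pics/ and viewed, at most 10 in all, crops included, and the job is handed in when it is done.

```bash
ls; mkdir -p pics; python3 - <<'E'
from cell import arm, imaging, telemetry
import cv2,pickle
s=telemetry.get_state();print(s)
d={}
for n in("top","scene"):
    c=imaging.read_camera(n);d[n]=c;cv2.imwrite(f"pics/{n}0.png",c["frame"]);print(n,c["camera_matrix"],c["D"],c["T"])
pickle.dump(d,open("c0.pkl","wb"))
E
```

```text
cell.py
drive.py
pics
{'t': 0.0, 'joints': array([-7.75277986e+01,  2.05974768e+01,  8.65995325e+01, -1.26494736e-03,
        7.29081059e+01, -6.59355927e+00]), 'joint_velocities': array([ 0.07475939,  0.12724612, -0.0188643 ,  0.08033232, -0.01608575,
       -0.05253425]), 'tau': array([ 2.62571652e-03, -5.27617192e+01, -2.78616464e+01,  2.42888871e-05,
        1.33472178e-02, -1.62711018e-06]), 'tool_pos': array([ 0.19584369, -0.56643038,  0.23845471]), 'tcp_rot': array([-1.79895441e+02, -1.08694912e-02,  1.90661236e+01]), 'wrist_force': array([ 0.35679087,  0.2893588 , -0.5472294 ]), 'wrist_torque': array([ 0.04610032, -0.03569114, -0.02640352]), 'finger_force': 0.0, 'width': 0.9957502994972487}
top [[479.44016401   0.         284.25274094]
 [  0.         479.44016401 206.2773254 ]
 [  0.           0.           1.        ]] [-0.07129016  0.          0.          0.          0.        ] [[ 0.02291846 -0.99397846  0.10715205  0.4411667 ]
 [-0.99950657 -0.02508394 -0.01890532 -0.02674554]
 [ 0.02147928 -0.1066659  -0.99406289  1.17677948]
 [ 0.          0.          0.          1.        ]]
scene [[477.90615948   0.         282.41831053]
 [  0.         477.90615948 208.18616771]
 [  0.           0.           1.        ]] [-0.17265104  0.          0.          0.          0.        ] [[-0.70353545 -0.33884129  0.62467948 -0.26317341]
 [-0.71061207  0.34564743 -0.61282814  0.7801394 ]
 [-0.00826738 -0.8750511  -0.48395993  0.70339592]
 [ 0.          0.          0.          1.        ]]
```

View pics/top0.png

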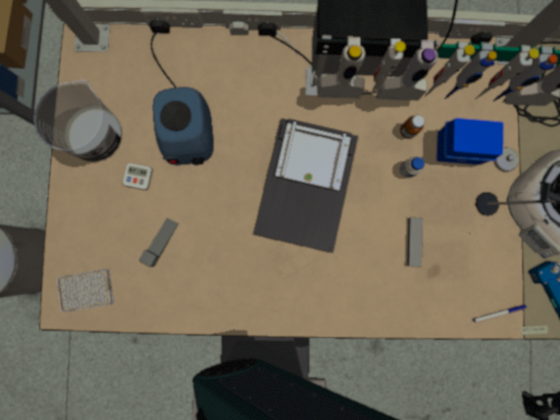

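View pics/scene0.png

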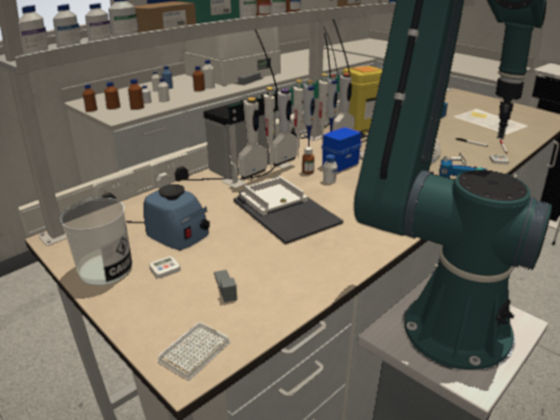

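The top view shows the wedge at about (160,242), with its grip block at (150,257) and its nose at (172,222). The bar is at (415,242). The base plate's corners are near (281,119), (357,133), (332,250) and (254,236), and the table is on its upper half. Next I'll enlarge these areas and measure them.

```bash
cat > h.py <<'E'
import numpy as np,cv2,pickle
def rays(c,px,T=None):
    T=c["T"] if T is None else T
    u=cv2.undistortPoints(np.array(px,float).reshape(-1,1,2),c["camera_matrix"],np.array(c["D"])).reshape(-1,2)
    d=np.c_[u,np.ones(len(u))]@T[:3,:3].T
    return T[:3,3],d
def plane(c,px,z,T=None):
    o,d=rays(c,px,T); z=np.broadcast_to(z,len(d)); return o+d*((z-o[2])/d[:,2])[:,None]
E
python3 - <<'E'
from h import *
d=pickle.load(open("c0.pkl","rb"));c=d["top"];f=c["frame"]
a=cv2.resize(f[205:280,120:200],None,fx=5,fy=5,interpolation=cv2.INTER_CUBIC)
b=cv2.resize(f[110:260,240:370],None,fx=3,fy=3,interpolation=cv2.INTER_CUBIC)
o=np.zeros((460,800,3),np.uint8);o[:375,:400]=a;o[:450,405:795]=b
cv2.imwrite("pics/crop1.png",o)
hsv=cv2.cvtColor(f,cv2.COLOR_BGR2HSV)
print(hsv[242,160],hsv[257,150],hsv[222,172],hsv[220,150],hsv[210,290],hsv[165,310],hsv[264,146])
# wedge: low saturation in ROI
m=np.zeros(f.shape[:2],np.uint8);m[210:275,130:190]=(hsv[210:275,130:190,1]<60)*255
n=max(cv2.findContours(m,0,2)[0],key=cv2.contourArea);print("wedge",cv2.contourArea(n),cv2.boxPoints(cv2.minAreaRect(n)).tolist())
m=np.zeros(f.shape[:2],np.uint8);m[110:260,240:370]=(hsv[110:260,240:370,1]<75)*255
n=max(cv2.findContours(m,0,1)[0],key=cv2.contourArea)
p=plane(c,n.reshape(-1,2),.012);r=cv2.minAreaRect((p[:,:2]*1000).astype(np.float32));print("plate",r,cv2.boxPoints(r).tolist())
m=np.zeros(f.shape[:2],np.uint8);m[115:200,265:365]=(hsv[115:200,265:365,2]>110)*255
n=max(cv2.findContours(m,0,1)[0],key=cv2.contourArea)
p=plane(c,n.reshape(-1,2),.04);r=cv2.minAreaRect((p[:,:2]*1000).astype(np.float32));print("table@40",r,cv2.boxPoints(r).tolist())
E
```

```text
[34 19 94] [30 13 96] [35 16 93] [ 18  82 150] [ 0  4 57] [103  17 175] [22 39 98]
wedge 655.0 [[138.23529052734375, 259.9411926269531], [164.88235473632812, 215.5294189453125], [178.558837890625, 223.73529052734375], [151.91177368164062, 268.1470642089844]]
plate ((624.8114624023438, -101.88119506835938), (200.7261505126953, 303.19281005859375), 78.3326644897461) [[456.05096435546875, -169.51341247558594], [752.9793090820312, -230.82778930664062], [793.5719604492188, -34.24897766113281], [496.64361572265625, 27.065399169921875]]
table@40 ((690.605712890625, -115.3232192993164), (158.77862548828125, 138.86734008789062), 78.29008483886719) [[606.5045166015625, -178.96823120117188], [742.481689453125, -207.15228271484375], [774.7069091796875, -51.67820739746094], [638.729736328125, -23.494155883789062]]
```

View pics/crop1.png

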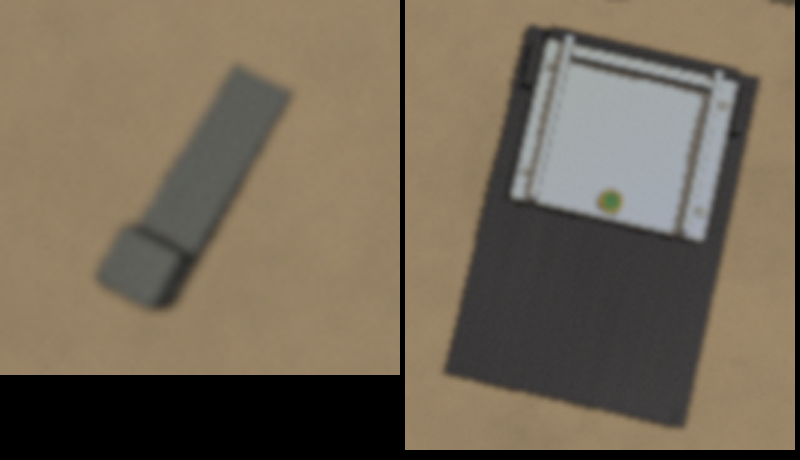

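The crop shows the wedge's nose edge at crop (237,66)–(293,95). The top of the grip block has corners at about (133,228), (185,256), (152,305) and (97,277). The plate fit is very good: 303 x 201 mm, centre (0.6248, -0.1019), yaw -11.7°.

```bash
python3 - <<'E'
from h import *
d=pickle.load(open("c0.pkl","rb"));c=d["top"]
q=lambda a:(np.array(a,float)+.5)/5-.5+[120,205]
n=plane(c,q([(237,66),(293,95)]),.004);b=plane(c,q([(133,228),(185,256),(152,305),(97,277)]),.045)
print(n.round(4),b.round(4));N=n.mean(0)[:2];B=b.mean(0)[:2];v=N-B
print(N,B,np.hypot(*v),np.degrees(np.arctan2(v[1],v[0])))
w=n[0]-n[1];print(np.degrees(np.arctan2(-w[0],w[1])), np.hypot(*w[:2]))
E
```

```text
[[0.5319 0.2378 0.004 ]
 [0.5184 0.2096 0.004 ]] [[0.4511 0.2741 0.045 ]
 [0.4386 0.2489 0.045 ]
 [0.4153 0.2634 0.045 ]
 [0.4277 0.29   0.045 ]]
[0.52515199 0.22370059] [0.43317793 0.26907238] 0.10255644976931795 -26.257614710716418
-25.647961271633154 0.031263761694890445
```

Both fits agree, so the wedge's yaw is about -26° and the block centre is at about (0.432, 0.269). I'll approach above it with tool yaw 154°, going round the base at height.

Careful with the scale: shifts go in shares of 750 mm and turns go in shares of 180 degrees. That gives: -0.587 m / 0.75 = -0.7827, 0.478 m / 0.75 = 0.6373, -125 degrees / 180 = -0.6944.

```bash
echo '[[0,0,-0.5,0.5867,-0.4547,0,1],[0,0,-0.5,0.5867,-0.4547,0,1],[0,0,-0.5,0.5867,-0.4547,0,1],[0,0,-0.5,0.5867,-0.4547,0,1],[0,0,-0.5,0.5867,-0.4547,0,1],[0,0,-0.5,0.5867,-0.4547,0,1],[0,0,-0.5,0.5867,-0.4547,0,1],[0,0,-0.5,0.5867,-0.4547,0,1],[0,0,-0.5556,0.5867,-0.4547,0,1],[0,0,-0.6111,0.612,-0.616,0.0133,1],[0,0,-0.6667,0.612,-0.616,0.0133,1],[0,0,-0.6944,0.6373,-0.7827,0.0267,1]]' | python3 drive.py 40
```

```text
refused: ROWS must be one flat list, 7 numbers to a row, no inner brackets. Nothing was moved.
```

The call was refused and nothing moved: it wants one flat list, 7 numbers to a row, no inner brackets. Same move again in that form.

```bash
echo '[0,0,-0.5,0.5867,-0.4547,0,1,0,0,-0.5,0.5867,-0.4547,0,1,0,0,-0.5,0.5867,-0.4547,0,1,0,0,-0.5,0.5867,-0.4547,0,1,0,0,-0.5,0.5867,-0.4547,0,1,0,0,-0.5,0.5867,-0.4547,0,1,0,0,-0.5,0.5867,-0.4547,0,1,0,0,-0.5,0.5867,-0.4547,0,1,0,0,-0.5556,0.5867,-0.4547,0,1,0,0,-0.6111,0.612,-0.616,0.0133,1,0,0,-0.6667,0.612,-0.616,0.0133,1,0,0,-0.6944,0.6373,-0.7827,0.0267,1]' | python3 drive.py 40
```

```text
t: 1.6
tool_pos: [0.467, 0.0826, 0.224]
tcp_rot: [-180.0, -0.0, 144.3]
wrist_force: [1.1, 0.8, 1.2]
width: 0.998
finger_force: 0.0
```

To row units: 0.136 m / 0.75 = 0.1813, 0.131 m / 0.75 = 0.1747, -10 degrees / 180 = -0.0556.

```bash
echo '[0,0,-0.0556,0.1813,0.1747,0.0587,1,0,0,-0.0556,0.1813,0.1747,0.0587,1,0,0,-0.0556,0.1813,0.1747,0.0587,1,0,0,-0.0556,0.1813,0.1747,0.0587,1,0,0,-0.0556,0.1813,0.1747,0.0587,1,0,0,-0.0556,0.1813,0.1747,0.0587,1]' | python3 drive.py
python3 - <<'E'
from cell import arm, imaging, telemetry
import pickle,cv2
s=telemetry.get_state();c=imaging.read_camera("wrist");cv2.imwrite("pics/w1.png",c["frame"]);pickle.dump((s,c),open("w1.pkl","wb"))
print(s["tool_pos"],s["tcp_rot"],c["mount"])
E
```

```text
t: 2.35
tool_pos: [0.4348, 0.2655, 0.1806]
tcp_rot: [-180.0, 0.0, 154.0]
wrist_force: [-0.2, -0.3, -0.7]
width: 0.997
finger_force: 0.0
[0.43480139 0.26548333 0.18062906] [-1.79989244e+02  1.80346006e-02  1.53992060e+02] [[-2.53845436e-04 -9.46353754e-01 -3.23132338e-01  8.24630797e-02]
 [ 9.99999929e-01 -3.30225504e-04  1.81550161e-04  4.36827416e-04]
 [-2.78517216e-04 -3.23132269e-01  9.46353771e-01 -1.36866022e-01]
 [ 0.00000000e+00  0.00000000e+00  0.00000000e+00  1.00000000e+00]]
```

View pics/w1.png

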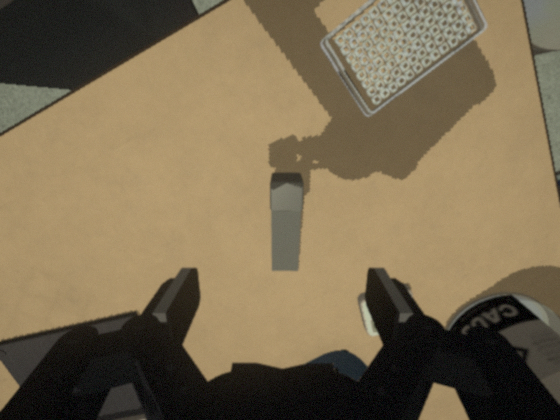

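The wrist view shows the wedge almost upright in the image. The dark back face of the block is at rows 173–183, its top face at about (271–303, 183–210), and the nose edge at (273–298, 270).

```bash
cat >> h.py <<'E'
from scipy.spatial.transform import Rotation as Ro
def wT(s,c):
    T=np.eye(4);T[:3,:3]=Ro.from_euler("xyz",s["tcp_rot"],degrees=True).as_matrix();T[:3,3]=s["tool_pos"];return T@c["mount"]
E
python3 - <<'E'
from h import *
s,c=pickle.load(open("w1.pkl","rb"));T=wT(s,c)
f=c["frame"];hsv=cv2.cvtColor(f,cv2.COLOR_BGR2HSV)
for r in (178,190,200,206,215,230,245,260,266):
    x=np.where(hsv[r,255:320,1]<75)[0];print(r,x.min()+255,x.max()+255)
print([(r,*hsv[r,287,1:]) for r in range(166,276,3)])
n=plane(c,[(272.5,270.5),(298.5,270)],.004,T);b=plane(c,[(270.5,183.5),(303.5,183.5),(302,210),(272,210)],.045,T)
print(n.round(4),b.round(4));N=n.mean(0)[:2];B=b.mean(0)[:2];v=N-B
print(N,B,np.hypot(*v),np.degrees(np.arctan2(v[1],v[0])))
E
```

```text
178 273 300
190 270 303
200 270 302
206 270 302
215 271 300
230 272 299
245 272 299
260 272 298
266 272 297
[(166, np.uint8(99), np.uint8(116)), (169, np.uint8(92), np.uint8(114)), (172, np.uint8(91), np.uint8(87)), (175, np.uint8(64), np.uint8(56)), (178, np.uint8(72), np.uint8(53)), (181, np.uint8(56), np.uint8(64)), (184, np.uint8(38), np.uint8(120)), (187, np.uint8(35), np.uint8(123)), (190, np.uint8(35), np.uint8(124)), (193, np.uint8(35), np.uint8(123)), (196, np.uint8(33), np.uint8(123)), (199, np.uint8(38), np.uint8(122)), (202, np.uint8(38), np.uint8(121)), (205, np.uint8(34), np.uint8(120)), (208, np.uint8(37), np.uint8(117)), (211, np.uint8(34), np.uint8(105)), (214, np.uint8(42), np.uint8(110)), (217, np.uint8(40), np.uint8(108)), (220, np.uint8(38), np.uint8(106)), (223, np.uint8(36), np.uint8(106)), (226, np.uint8(38), np.uint8(108)), (229, np.uint8(40), np.uint8(108)), (232, np.uint8(37), np.uint8(110)), (235, np.uint8(38), np.uint8(107)), (238, np.uint8(37), np.uint8(111)), (241, np.uint8(35), np.uint8(108)), (244, np.uint8(41), np.uint8(107)), (247, np.uint8(41), np.uint8(107)), (250, np.uint8(47), np.uint8(108)), (253, np.uint8(38), np.uint8(108)), (256, np.uint8(44), np.uint8(109)), (259, np.uint8(38), np.uint8(106)), (262, np.uint8(37), np.uint8(111)), (265, np.uint8(40), np.uint8(108)), (268, np.uint8(40), np.uint8(109)), (271, np.uint8(83), np.uint8(163)), (274, np.uint8(94), np.uint8(176))]
[[0.5221 0.2102 0.004 ]
 [0.5354 0.239  0.004 ]] [[0.4158 0.2629 0.045 ]
 [0.4296 0.2912 0.045 ]
 [0.4532 0.2787 0.045 ]
 [0.4403 0.2521 0.045 ]]
[0.52874147 0.22459356] [0.43471489 0.27120863] 0.10494742645255559 -26.370595750213276
```

To row units: 0.162 m / 0.75 = 0.216, 0.0025 m / 0.75 = 0.0033.

```bash
echo '[0,0,0,0.0033,0.0067,0.08,1,0,0,0,0.0033,0.0067,0.1467,1,0,0,0,0.0033,0.0067,0.1867,1,0,0,0,0.0033,0.0067,0.2067,1,0,0,0,0.0033,0.0067,0.216,1,0,0,0,0.0033,0.0067,0.216,1,0,0,0,0.0033,0.0067,0.216,0,0,0,0,0.0033,0.0067,0.216,0,0,0,0,0.0033,0.0067,0.216,0,0,0,0,0.0033,0.0067,0.216,0,0,0,0,0.0033,0.0067,0.216,0,0,0,0,0.0033,0.0067,0.216,0]' | python3 drive.py 60
```

```text
t: 3.9
tool_pos: [0.4345, 0.2725, 0.0192]
tcp_rot: [180.0, 0.0, 154.1]
wrist_force: [-0.9, -0.5, 6.3]
width: 0.365
finger_force: 58.9
```

To row units: -0.2843 m / 0.75 = -0.3791, -0.2136 m / 0.75 = -0.2848, -14.2 degrees / 180 = -0.0789.

```bash
echo '[0,0,0,0,0,-0.04,0,0,0,0,0,0,-0.0933,0,0,0,-0.0111,-0.04,-0.0533,-0.1067,0,0,0,-0.0278,-0.08,-0.1067,-0.1067,0,0,0,-0.0444,-0.1293,-0.172,-0.1067,0,0,0,-0.0611,-0.1787,-0.2373,-0.1067,0,0,0,-0.0789,-0.2267,-0.3027,-0.1067,0,0,0,-0.0789,-0.2667,-0.3533,-0.1067,0,0,0,-0.0789,-0.2848,-0.3791,-0.1067,0,0,0,-0.0789,-0.2848,-0.3791,-0.0667,0,0,0,-0.0789,-0.2848,-0.3791,-0.06,0,0,0,-0.0789,-0.2848,-0.3791,-0.06,0]' | python3 drive.py
python3 - <<'E'
from cell import arm, imaging, telemetry
import pickle,cv2
s=telemetry.get_state();c=imaging.read_camera("wrist");t=imaging.read_camera("top");pickle.dump((s,c,t),open("w2.pkl","wb"))
print(s["tool_pos"],s["tcp_rot"])
cv2.imwrite("pics/w2.png",c["frame"])
E
```

```text
t: 5.4
tool_pos: [0.5015, -0.0763, 0.0633]
tcp_rot: [180.0, -0.1, 168.3]
wrist_force: [0.0, -0.5, -0.6]
width: 0.368
finger_force: 59.2
[ 0.50149281 -0.076311    0.06326902] [ 1.79986371e+02 -8.29609715e-02  1.68295421e+02]
```

View pics/w2.png

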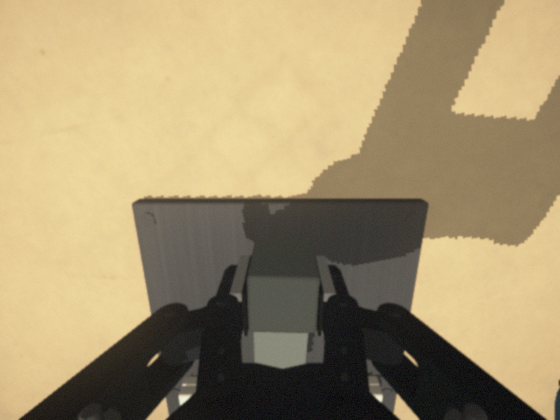

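The wrist view has the wedge held centred between the pads, with the block's top face at (248–320, 275–330). The plate's front edge runs from (133,203) to (428,202). I'll work out the plate's midline and yaw relative to the tool.

```bash
python3 - <<'E'
from h import *
s,c,t=pickle.load(open("w2.pkl","rb"));T=wT(s,c)
p=plane(c,[(133.5,203),(428,202)],.012,T);m=p.mean(0);w=p[0]-p[1]
print(p.round(4),np.hypot(*w[:2]),"yaw",np.degrees(np.arctan2(-w[0],w[1])))
u=np.array([.9793,-.2023]);v=np.array([.2023,.9793]);bf=np.array([.6248,-.1019])
print("mid in base",(m[:2]-bf)@u,(m[:2]-bf)@v)
b=plane(c,[(248,275),(320,275),(321,330),(249,330)],.0633-.0192+.045,T)
for q in b: print("blk",(q[:2]-bf)@u,(q[:2]-bf)@v)
print("tcp",(s["tool_pos"][:2]-bf)@u,(s["tool_pos"][:2]-bf)@v)
f=t["frame"][110:260,240:370];cv2.imwrite("pics/t2.png",cv2.resize(f,None,fx=4,fy=4,interpolation=cv2.INTER_CUBIC))
E
```

```text
[[ 0.4586 -0.1695  0.012 ]
 [ 0.4982  0.0249  0.012 ]] 0.1983984654647837 yaw 168.46871340686553
mid in base -0.14936308662891817 -0.0006291800573062674
blk -0.1405026581700793 -0.014552560018963752
blk -0.1404598818390472 0.016690822432924465
blk -0.11115039653471917 0.018352735009855497
blk -0.11120437714066035 -0.015214496406289416
tcp -0.12593138992092903 0.00011426131215296904
```

View pics/t2.png

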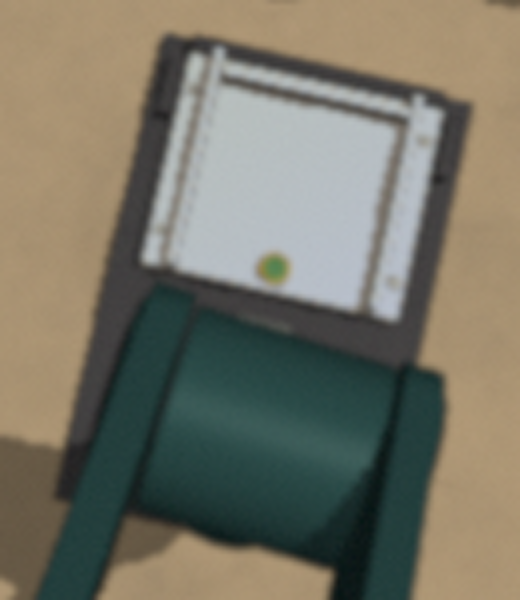

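Everything agrees to about 1 mm, and the nose is about 21 mm in front of the edge. Now I'll lower the wedge onto the plate.

To row units: 0.032 m / 0.75 = 0.0427, 0.031 m / 0.75 = 0.0413.

```bash
echo '[0,0,0,0,0,0.016,0,0,0,0,0,0,0.0293,0,0,0,0,0,0,0.0373,0,0,0,0,0,0,0.04,0,0,0,0,0,0,0.0413,0,0,0,0,0,0,0.0427,0,0,0,0,0,0,0.0427,0,0,0,0,0,0,0.0427,0]' | python3 drive.py
```

```text
t: 6.5
tool_pos: [0.5022, -0.0768, 0.0316]
tcp_rot: [180.0, 0.0, 168.3]
wrist_force: [-0.3, 1.4, -1.1]
width: 0.366
finger_force: 59.2
```

```bash
echo '[0,0,0,0,0,0.0007,0,0,0,0,0,0,0.0013,0,0,0,0,0,0,0.0013,0,0,0,0,0,0,0.0013,0]' | python3 drive.py
```

```text
t: 7.0
tool_pos: [0.5022, -0.0768, 0.0312]
tcp_rot: [180.0, 0.0, 168.3]
wrist_force: [-1.6, -0.3, 8.5]
width: 0.367
finger_force: 60.5
```

Contact shows as about 8 N upward, at exactly the expected height. Now I'll push to just short of the expected lift-off, which is 45 mm of travel.

To row units: -0.038 m / 0.75 = -0.0507, -0.037 m / 0.75 = -0.0493.

```bash
cat > snap.py <<'E'
import sys,pickle
from cell import arm, imaging, telemetry
from h import *
s=telemetry.get_state();d={n:imaging.read_camera(n) for n in("top","scene","wrist")};pickle.dump((s,d),open(sys.argv[1],"wb"))
u=np.array([.9793,-.2023]);v=np.array([.2023,.9793]);q=s["tool_pos"][:2]-[.6248,-.1019]
print("nose under edge mm",1000*(q@u)+104,"lat",1000*q@v,"F along push",s["wrist_force"][:2]@u,s["wrist_force"])
E
echo '[0,0,0,-0.0067,0,0,0,0,0,0,-0.016,0,0,0,0,0,0,-0.0267,0,0,0,0,0,0,-0.036,0,0,0,0,0,0,-0.044,0,0,0,0,0,0,-0.0493,0,0,0,0,0,0,-0.0507,0,0,0,0,0,0,-0.0507,0,0,0]' | python3 drive.py; python3 snap.py s1.pkl
```

```text
t: 8.0
tool_pos: [0.5304, -0.082, 0.0309]
tcp_rot: [180.0, -0.9, 168.3]
wrist_force: [-20.9, 4.0, 30.4]
width: 0.368
finger_force: 59.5
nose under edge mm 7.511977727705741 lat 0.35350200336459886 F along push -21.328581559769415 [-20.94990561   4.01551654  30.40639115]
```

The arm stopped early, at 7.5 mm under the edge with 21 N pushing back and 30 N up. I'll look before doing anything else.

```bash
python3 - <<'E'
from h import *
s,d=pickle.load(open("s1.pkl","rb"))
o=np.zeros((420,800,3),np.uint8)
o[:,:400]=cv2.resize(d["scene"]["frame"][160:265,230:330],(400,420),interpolation=cv2.INTER_CUBIC)
o[:,400:]=cv2.resize(d["wrist"]["frame"][200:420,130:430],(400,293))[:, :].repeat(1,0) if 0 else cv2.copyMakeBorder(cv2.resize(d["wrist"]["frame"][200:420,130:430],(400,293)),0,127,0,0,cv2.BORDER_CONSTANT)
cv2.imwrite("pics/s1.png",o)
E
```

```text
(no output)
```

View pics/s1.png

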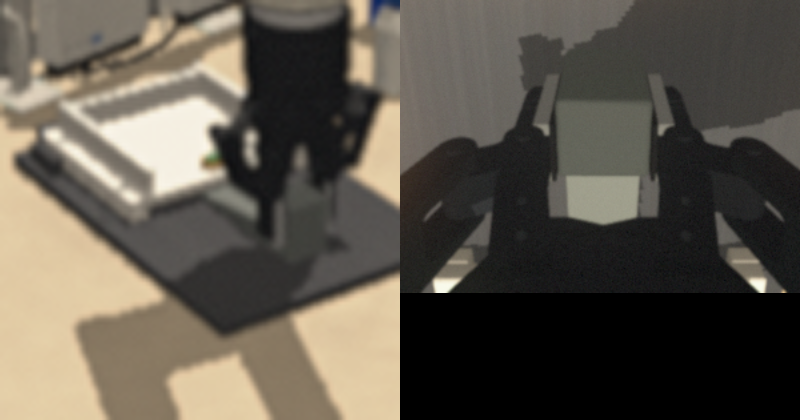

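The grip hasn't slipped: the block's edges are at the same wrist-image rows as before (275 and 332). So the nose is probably digging into the plate under the downward press. I'll back off and unload it.

To row units: 0.02 m / 0.75 = 0.0267, 0.018 m / 0.75 = 0.024.

```bash
echo '[0,0,0,0.0133,0,0,0,0,0,0,0.024,0,0,0,0,0,0,0.0267,0,0,0,0,0,0,0.0267,0,0,0]' | python3 drive.py; python3 snap.py s2.pkl;  echo '[0,0,0,0.0267,0,-0.0008,0,0,0,0,0.0267,0,-0.0011,0,0,0,0,0.0267,0,-0.0011,0]' | python3 drive.py; python3 snap.py s3.pkl
```

```text
t: 8.65
tool_pos: [0.5215, -0.081, 0.0312]
tcp_rot: [-180.0, 0.2, 168.3]
wrist_force: [2.7, -0.4, 7.1]
width: 0.365
finger_force: 59.6
nose under edge mm -1.3889096426445064 lat -0.4116118904446027 F along push 2.7684080784769916 [ 2.73619904 -0.43919111  7.05983726]
t: 9.18
tool_pos: [0.4986, -0.076, 0.031]
tcp_rot: [180.0, -0.2, 168.3]
wrist_force: [-3.1, -0.0, 8.1]
width: 0.367
finger_force: 60.0
nose under edge mm -24.834271638084033 lat -0.21492141784945573 F along push -3.047253295092351 [-3.12119506 -0.04613457  8.11379751]
```

```bash
echo '[0,0,0,0,0,0,0.6,0,0,0,0,0,0,0.6,0,0,0,0,0,0,0.6,0,0,0,0,0,0,0.6]' | python3 drive.py;python3 snap.py s4.pkl; python3 - <<'E'
from h import *
o=np.zeros((440,800,3),np.uint8)
for i,n in enumerate(("s3.pkl","s4.pkl")):
    s,d=pickle.load(open(n,"rb"));o[:,400*i:400*i+400]=cv2.resize(d["scene"]["frame"][185:240,265:315],(400,440),interpolation=cv2.INTER_CUBIC)
cv2.imwrite("pics/s4.png",o)
a,b=[cv2.cvtColor(pickle.load(open(n,"rb"))[1]["wrist"]["frame"],6) for n in("s3.pkl","s4.pkl")]
print([a[r,284] for r in range(262,345,3)]);print([b[r,284] for r in range(262,345,3)])
E
```

```text
t: 9.82
tool_pos: [0.5001, -0.0763, 0.0311]
tcp_rot: [180.0, -0.0, 168.3]
wrist_force: [0.0, -0.7, -0.4]
width: 0.598
finger_force: 0.0
nose under edge mm -23.29136611668828 lat -0.17496727190744238 F along push 0.16929272416154792 [ 0.02577432 -0.71207087 -0.42503198]
[np.uint8(60), np.uint8(58), np.uint8(62), np.uint8(57), np.uint8(61), np.uint8(82), np.uint8(85), np.uint8(89), np.uint8(90), np.uint8(90), np.uint8(89), np.uint8(88), np.uint8(89), np.uint8(89), np.uint8(89), np.uint8(88), np.uint8(88), np.uint8(89), np.uint8(87), np.uint8(91), np.uint8(90), np.uint8(88), np.uint8(87), np.uint8(95), np.uint8(144), np.uint8(138), np.uint8(142), np.uint8(140)]
[np.uint8(61), np.uint8(58), np.uint8(61), np.uint8(63), np.uint8(76), np.uint8(90), np.uint8(91), np.uint8(89), np.uint8(90), np.uint8(91), np.uint8(87), np.uint8(92), np.uint8(92), np.uint8(93), np.uint8(92), np.uint8(91), np.uint8(91), np.uint8(90), np.uint8(89), np.uint8(90), np.uint8(92), np.uint8(89), np.uint8(92), np.uint8(142), np.uint8(144), np.uint8(143), np.uint8(145), np.uint8(145)]
```

View pics/s4.png

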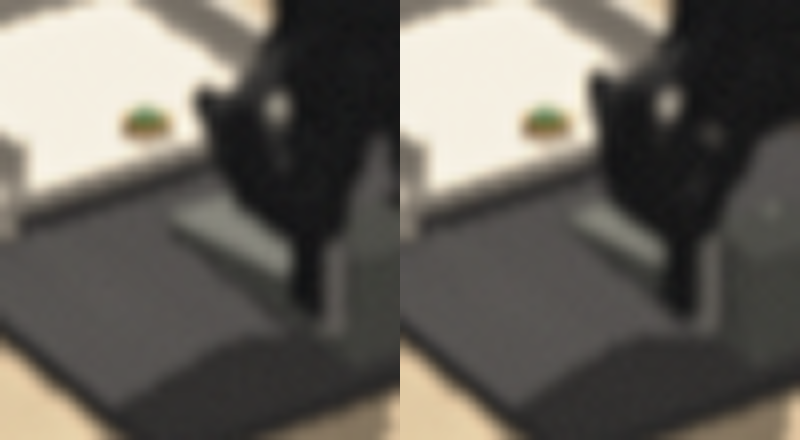

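The views before and after release look much the same, and the block shifted about 1 mm relative to the tool. The wedge now lies flat under its own weight. I'll regrip it and see what force that leaves.

```bash
echo '[0,0,0,0,0,0,0.45,0,0,0,0,0,0,0.0,0,0,0,0,0,0,0,0,0,0,0,0,0,0,0,0,0,0,0,0,0]' | python3 drive.py 60;python3 snap.py s5.pkl;  echo '[0,0,0,0,0,-0.0007,0,0,0,0,0,0,-0.0007,0,0,0,0,0,0,-0.0007,0]' | python3 drive.py
```

```text
t: 10.6
tool_pos: [0.5003, -0.0764, 0.0314]
tcp_rot: [180.0, 0.0, 168.3]
wrist_force: [-0.3, -0.2, 5.1]
width: 0.365
finger_force: 59.7
nose under edge mm -23.079465804346626 lat -0.2575433015767794 F along push -0.22739362215570894 [-0.27282063 -0.19663677  5.11937496]
t: 11.12
tool_pos: [0.4998, -0.0763, 0.0315]
tcp_rot: [180.0, -0.0, 168.3]
wrist_force: [0.2, 0.5, -0.3]
width: 0.37
finger_force: 59.4
```

The vertical force is now about zero and the wedge is lying flat. I'll push again, in stages.

To row units: -0.019 m / 0.75 = -0.0253, -0.017 m / 0.75 = -0.0227.

```bash
echo '[0,0,0,-0.008,0,0,0,0,0,0,-0.016,0,0,0,0,0,0,-0.0227,0,0,0,0,0,0,-0.0253,0,0,0,0,0,0,-0.0253,0,0,0]' | python3 drive.py;python3 snap.py s6.pkl;  echo '[0,0,0,-0.004,0,0,0,0,0,0,-0.008,0,0,0,0,0,0,-0.0107,0,0,0,0,0,0,-0.0107,0,0,0]' | python3 drive.py;python3 snap.py s7.pkl
```

```text
t: 11.75
tool_pos: [0.5189, -0.0803, 0.0316]
tcp_rot: [180.0, -0.0, 168.3]
wrist_force: [-0.4, 0.9, 0.1]
width: 0.359
finger_force: 59.3
nose under edge mm -4.066764532850925 lat -0.24137596137016662 F along push -0.5482113765060234 [-0.38021952  0.8693149   0.07641819]
t: 12.4
tool_pos: [0.5269, -0.0819, 0.0317]
tcp_rot: [180.0, 0.0, 168.3]
wrist_force: [-0.2, -0.0, -0.3]
width: 0.364
finger_force: 59.3
nose under edge mm 4.045086690680293 lat -0.2636026814250817 F along push -0.18377698943668053 [-0.1887216  -0.00513137 -0.31198916]
```

To row units: -0.006 m / 0.75 = -0.008, -0.004 m / 0.75 = -0.0053.

```bash
echo '[0,0,0,-0.0027,0,0,0,0,0,0,-0.0053,0,0,0,0,0,0,-0.008,0,0,0,0,0,0,-0.008,0,0,0]' | python3 drive.py;python3 snap.py s8.pkl; echo '[0,0,0,-0.004,0,0,0,0,0,0,-0.008,0,0,0,0,0,0,-0.012,0,0,0,0,0,0,-0.012,0,0,0]' | python3 drive.py;python3 snap.py s9.pkl
```

```text
t: 13.05
tool_pos: [0.5327, -0.0832, 0.0317]
tcp_rot: [180.0, 0.0, 168.3]
wrist_force: [-0.4, -0.5, -0.9]
width: 0.362
finger_force: 59.3
nose under edge mm 10.060652372580279 lat -0.2913243827042887 F along push -0.32845080994073345 [-0.43015677 -0.45873316 -0.87224412]
t: 13.7
tool_pos: [0.5417, -0.085, 0.0317]
tcp_rot: [180.0, 0.0, 168.3]
wrist_force: [0.0, 0.0, -0.7]
width: 0.365
finger_force: 59.3
nose under edge mm 19.18816370475018 lat -0.2829566185231328 F along push 0.03314344752254702 [ 0.03728266  0.01664589 -0.71515479]
```

The nose is now past the earlier blocking point with almost no force. The vertical force shows the wedge's own weight on the gripper, so it's floating a few tenths of a millimetre up. I'll set it down 0.4 mm and keep pushing.

To row units: 0.0004 m / 0.75 = 0.0005.

```bash
echo '[0,0,0,0,0,0.0005,0,0,0,0,0,0,0.0005,0,0,0,0,0,0,0.0005,0]' | python3 drive.py;python3 snap.py s10.pkl; echo '[0,0,0,-0.0027,0,0,0,0,0,0,-0.0053,0,0,0,0,0,0,-0.0053,0,0,0]' | python3 drive.py;python3 snap.py s11.pkl;echo '[0,0,0,-0.0027,0,0,0,0,0,0,-0.0053,0,0,0,0,0,0,-0.0053,0,0,0]' | python3 drive.py;python3 snap.py s12.pkl
```

```text
t: 14.22
tool_pos: [0.5411, -0.0849, 0.0314]
tcp_rot: [180.0, -0.0, 168.3]
wrist_force: [-0.6, 0.2, 2.3]
width: 0.366
finger_force: 59.6
nose under edge mm 18.568607882704 lat -0.24995960745151802 F along push -0.6485258852647572 [-0.61438217  0.23164326  2.3283942 ]
t: 14.75
tool_pos: [0.543, -0.0852, 0.0314]
tcp_rot: [180.0, -0.2, 168.3]
wrist_force: [-4.4, 0.9, 5.3]
width: 0.365
finger_force: 60.1
nose under edge mm 20.494136363133734 lat -0.16448088413472434 F along push -4.472871501753642 [-4.37142193  0.94877907  5.31605791]
t: 15.28
tool_pos: [0.548, -0.0862, 0.0314]
tcp_rot: [180.0, -0.1, 168.3]
wrist_force: [-3.9, 1.0, 6.9]
width: 0.361
finger_force: 60.4
nose under edge mm 25.607421853937865 lat -0.1804428563062676 F along push -4.015845544900978 [-3.897171    0.98539786  6.92406682]
```

To row units: -0.004 m / 0.75 = -0.0053, -0.002 m / 0.75 = -0.0027.

```bash
cat > lift.py <<'E'
import sys
from h import *
# subpixel shift of the table's front-left wall/front edge region in the scene view, and bubble in top view
a=pickle.load(open("s9.pkl","rb"))[1];b=pickle.load(open(sys.argv[1],"rb"))[1]
def sh(n,y,x,h,w):
    A=cv2.cvtColor(a[n]["frame"],6)[y:y+h,x:x+w].astype(np.float32);B=cv2.cvtColor(b[n]["frame"],6)[y:y+h,x:x+w].astype(np.float32)
    W=cv2.findTransformECC(A,B,np.eye(2,3,dtype=np.float32),cv2.MOTION_TRANSLATION,None,None,3)[1];return W[:,2].round(2)
print("scene front-left corner",sh("scene",195,256,22,22),"rear-left",sh("scene",180,236,18,18),"rear mid",sh("scene",172,265,20,24))
print("scene bubble",sh("scene",192,276,12,14),"top bubble",sh("top",168,300,18,18),"top front-left",sh("top",160,270,24,20),"front-right",sh("top",172,325,24,20))
E
echo '[0,0,0,-0.0027,0,0,0,0,0,0,-0.0053,0,0,0,0,0,0,-0.0053,0,0,0]' | python3 drive.py;python3 snap.py s13.pkl;echo '[0,0,0,-0.0027,0,0,0,0,0,0,-0.0053,0,0,0,0,0,0,-0.0053,0,0,0]' | python3 drive.py;python3 snap.py s14.pkl; for i in 10 11 12 13 14; do echo $i; python3 lift.py s$i.pkl; done
```

```text
t: 15.8
tool_pos: [0.5481, -0.0862, 0.0314]
tcp_rot: [180.0, -0.5, 168.3]
wrist_force: [-14.2, 1.9, 17.6]
width: 0.37
finger_force: 61.6
nose under edge mm 25.688240168270298 lat -0.1609509252810345 F along push -14.309523268763417 [-14.22528938   1.87195938  17.63324786]
t: 16.32
tool_pos: [0.5482, -0.0862, 0.0313]
tcp_rot: [180.0, -0.9, 168.3]
wrist_force: [-22.5, 3.1, 27.1]
width: 0.37
finger_force: 62.9
nose under edge mm 25.860501833613753 lat -0.14200080965769826 F along push -22.639106808902262 [-22.47169873   3.12690182  27.14930393]
10
11
12
13
14Traceback (most recent call last):
  File "lift.py", line 8, in <module>
    print("scene front-left corner",sh("scene",195,256,22,22),"rear-left",sh("scene",180,236,18,18),"rear mid",sh("scene",172,265,20,24))
                                    ~~^^^^^^^^^^^^^^^^^^^^^^^
  File "lift.py", line 7, in sh
    W=cv2.findTransformECC(A,B,np.eye(2,3,dtype=np.float32),cv2.MOTION_TRANSLATION,None,None,3)[1];return W[:,2].round(2)
      ~~~~~~~~~~~~~~~~~~~~^^^^^^^^^^^^^^^^^^^^^^^^^^^^^^^^^^^^^^^^^^^^^^^^^^^^^^^^^^^^^^^^^^^^^
cv2.error: Open
[... 2395 characters left out ...]
ll last):
  File "lift.py", line 8, in <module>
    print("scene front-left corner",sh("scene",195,256,22,22),"rear-left",sh("scene",180,236,18,18),"rear mid",sh("scene",172,265,20,24))
                                    ~~^^^^^^^^^^^^^^^^^^^^^^^
  File "lift.py", line 7, in sh
    W=cv2.findTransformECC(A,B,np.eye(2,3,dtype=np.float32),cv2.MOTION_TRANSLATION,None,None,3)[1];return W[:,2].round(2)
      ~~~~~~~~~~~~~~~~~~~~^^^^^^^^^^^^^^^^^^^^^^^^^^^^^^^^^^^^^^^^^^^^^^^^^^^^^^^^^^^^^^^^^^^^^
cv2.error: OpenCV(4.12.0) /io/opencv/modules/video/src/ecc.cpp:408: error: (-215:Assertion failed) criteria.type & TermCriteria::COUNT || criteria.type & TermCriteria::EPS in function 'findTransformECC'
```

The same jam as before: the down-press and tool compliance dig the nose in, with a Fx/Fz ratio of about 0.8. I'll ease back, unload the vertical force, and push with the tool carrying the wedge's weight.

To row units: 0.009 m / 0.75 = 0.012, 0.005 m / 0.75 = 0.0067.

```bash
sed -i 's/None,None,3)/(3,100,1e-5),None,3)/' lift.py; echo '[0,0,0,0.0067,0,0,0,0,0,0,0.012,0,-0.0004,0,0,0,0,0.012,0,-0.0008,0,0,0,0,0.012,0,-0.0008,0]' | python3 drive.py;python3 snap.py s15.pkl; for i in 11 12 14 15; do echo $i; python3 lift.py s$i.pkl; done
```

```text
t: 16.98
tool_pos: [0.5479, -0.0863, 0.0314]
tcp_rot: [180.0, -0.1, 168.3]
wrist_force: [-0.4, 0.2, -3.1]
width: 0.365
finger_force: 59.6
nose under edge mm 25.485573075406123 lat -0.2468477189836225 F along push -0.3893073805194715 [-0.35368169  0.21229313 -3.08072267]
11
scene front-left corner [-0. -0.] rear-left [-0.  0.] rear mid [-0.29 -0.05]
scene bubble [-0.25  0.21] top bubble [5.87 0.24] top front-left [ 0.12 -0.94] front-right [ 0.31 -1.4 ]
12
scene front-left corner [ 0. -0.] rear-left [0. 0.] rear mid [-1.16 -0.16]
14
scene front-left corner [-0. -0.] rear-left [0. 0.] rear mid [-1.45 -0.15]
15
scene front-left corner [-0.01 -0.01] rear-left [ 0.01 -0.01] rear mid [-1.14 -0.16]Traceback (most recent call last):
  File "lift.py", line 9, in <module>
    print("scene bubble",sh("scene",192,276,12,14),"top bubble",sh("top",168,300,18,18),"top front-left",sh("top",160,270,24,20),"front-right",sh("top",172,325,24,20))
                                                                ~~^^^^^^^^^^^^^^^^^^^^^
  File "lift.py", line 7, in sh
    W=cv2.findTransformECC(A,B,np.eye(2,
[... 1498 characters left out ...]
 front-left",sh("top",160,270,24,20),"front-right",sh("top",172,325,24,20))
                                                                ~~^^^^^^^^^^^^^^^^^^^^^
  File "lift.py", line 7, in sh
    W=cv2.findTransformECC(A,B,np.eye(2,3,dtype=np.float32),cv2.MOTION_TRANSLATION,(3,100,1e-5),None,3)[1];return W[:,2].round(2)
      ~~~~~~~~~~~~~~~~~~~~^^^^^^^^^^^^^^^^^^^^^^^^^^^^^^^^^^^^^^^^^^^^^^^^^^^^^^^^^^^^^^^^^^^^^^^^^^^^^
cv2.error: OpenCV(4.12.0) /io/opencv/modules/video/src/ecc.cpp:589: error: (-7:Iterations do not converge) The algorithm stopped before its convergence. The correlation is going to be minimized. Images may be uncorrelated or non-overlapped in function 'findTransformECC'
```

The front-left corner region shows zero shift, so the table hasn't lifted yet. The arm's image corrupts the other regions. I'll carry on pushing unloaded.

Careful with the scale: shifts go in shares of 750 mm and turns go in shares of 180 degrees. That gives: -0.004 m / 0.75 = -0.0053, -0.002 m / 0.75 = -0.0027.

```bash
sed -i '$d' lift.py; echo '[0,0,0,-0.0027,0,0,0,0,0,0,-0.0053,0,0,0,0,0,0,-0.0053,0,0,0]' | python3 drive.py;python3 snap.py s16.pkl;python3 lift.py s16.pkl; echo '[0,0,0,-0.0027,0,0,0,0,0,0,-0.0053,0,0,0,0,0,0,-0.0053,0,0,0]' | python3 drive.py;python3 snap.py s17.pkl;python3 lift.py s17.pkl
```

```text
t: 17.5
tool_pos: [0.5514, -0.0869, 0.0316]
tcp_rot: [180.0, -0.1, 168.3]
wrist_force: [-3.1, 0.8, -4.4]
width: 0.36
finger_force: 59.6
nose under edge mm 29.086633650023373 lat -0.1977198493449658 F along push -3.2399988965710764 [-3.14608772  0.78613539 -4.39851328]
scene front-left corner [-0.07 -0.25] rear-left [ 0.01 -0.05] rear mid [-1.81 -0.37]
t: 18.02
tool_pos: [0.5566, -0.0881, 0.032]
tcp_rot: [180.0, 0.1, 168.3]
wrist_force: [-1.6, -0.6, -3.8]
width: 0.365
finger_force: 59.6
nose under edge mm 34.41424984342902 lat -0.322806120009703 F along push -1.4675563074061062 [-1.62272849 -0.60099704 -3.77081385]
scene front-left corner [-0.24 -0.66] rear-left [ 0.05 -0.09] rear mid [-2.72 -0.56]
```

To row units: -0.004 m / 0.75 = -0.0053, -0.002 m / 0.75 = -0.0027.

```bash
cat >> lift.py <<'E'
c=b["scene"];Ti=np.linalg.inv(c["T"]);P=lambda p:cv2.projectPoints(np.array([p],float),cv2.Rodrigues(Ti[:3,:3])[0],Ti[:3,3],c["camera_matrix"],np.array(c["D"]))[0].ravel()
R=Ro.from_euler("z",-11.67,degrees=True).as_matrix();o=np.array([.6248,-.1019,.012])
pt=lambda x,y,z,l:P(o+R@np.array([.136-(.136-x)*np.cos(l/.135)-z*np.sin(l/.135)*-1,y,z*np.cos(l/.135)+(.136-x)*np.sin(l/.135)]))
p0=pt(.005,.075,.03,0);k=pt(.005,.075,.03,.003)-p0;m=sh("scene",195,256,22,22)
print("px",p0.round(1),"shift for 3mm",k.round(2),"lift mm",3*(m@k)/(k@k))
E
python3 lift.py s16.pkl;python3 lift.py s17.pkl
echo '[0,0,0,-0.0027,0,0,0,0,0,0,-0.0053,0,0.0003,0,0,0,0,-0.0053,0,0.0004,0,0,0,0,-0.0053,0,0.0004,0]' | python3 drive.py;python3 snap.py s18.pkl;python3 lift.py s18.pkl
```

```text
scene front-left corner [-0.07 -0.25] rear-left [ 0.01 -0.05] rear mid [-1.81 -0.37]
px [262.4 205.2] shift for 3mm [-0.15 -0.98] lift mm 0.7822312092867123
scene front-left corner [-0.24 -0.66] rear-left [ 0.05 -0.09] rear mid [-2.72 -0.56]
px [262.4 205.2] shift for 3mm [-0.15 -0.98] lift mm 2.090957662773517
t: 18.68
tool_pos: [0.56, -0.0888, 0.0316]
tcp_rot: [180.0, 0.0, 168.3]
wrist_force: [-2.1, 0.3, -4.3]
width: 0.37
finger_force: 59.6
nose under edge mm 37.92352578145305 lat -0.28591245234051604 F along push -2.0717171030603794 [-2.05431337  0.29623343 -4.32637671]
scene front-left corner [-0.2 -0.7] rear-left [ 0.   -0.06] rear mid [-3.49 -0.36]
px [262.4 205.2] shift for 3mm [-0.15 -0.98] lift mm 2.192121785658352
```

To row units: -0.0045 m / 0.75 = -0.006, -0.002 m / 0.75 = -0.0027.

```bash
echo '[0,0,0,-0.0027,0,0,0,0,0,0,-0.006,0,0,0,0,0,0,-0.006,0,0,0,0,0,0,-0.006,0,0,0]' | python3 drive.py;python3 snap.py s19.pkl;python3 lift.py s19.pkl; echo '[0,0,0,0,0,0.0003,0,0,0,0,0,0,0.0005,0,0,0,0,0,0,0.0005,0]' | python3 drive.py;python3 snap.py s20.pkl;python3 lift.py s20.pkl
```

```text
t: 19.32
tool_pos: [0.5646, -0.0898, 0.0316]
tcp_rot: [180.0, 0.0, 168.3]
wrist_force: [-2.7, 1.0, -3.8]
width: 0.367
finger_force: 59.6
nose under edge mm 42.58079656476082 lat -0.291382834201643 F along push -2.867480357378927 [-2.73000993  0.95888105 -3.79403658]
scene front-left corner [-0.21 -0.92] rear-left [ 0.07 -0.07] rear mid [-7.74  1.92]
px [262.4 205.2] shift for 3mm [-0.15 -0.98] lift mm 2.8563051274301636
t: 19.85
tool_pos: [0.5646, -0.0898, 0.0314]
tcp_rot: [180.0, 0.0, 168.3]
wrist_force: [-1.5, -0.1, -1.4]
width: 0.367
finger_force: 59.8
nose under edge mm 42.57623064534457 lat -0.329199595134854 F along push -1.4932057114034463 [-1.53735584 -0.06093357 -1.42921441]
scene front-left corner [-0.26 -0.85] rear-left [ 0.07 -0.07] rear mid [-4.72 -0.01]
px [262.4 205.2] shift for 3mm [-0.15 -0.98] lift mm 2.6698955672227256
```

To row units: 0.0003 m / 0.75 = 0.0004, 0.0002 m / 0.75 = 0.0003.

```bash
echo '[0,0,0,0,0,0.0003,0,0,0,0,0,0,0.0004,0,0,0,0,0,0,0.0004,0,0,0,0,0,0,0.0004,0]' | python3 drive.py;python3 snap.py s21.pkl;python3 lift.py s21.pkl
python3 - <<'E'
from h import *
s,d=pickle.load(open("s21.pkl","rb"));a=pickle.load(open("s9.pkl","rb"))[1]
g=lambda q,n,y,x,h,w:cv2.resize(q[n]["frame"][y:y+h,x:x+w],(400,290),interpolation=cv2.INTER_CUBIC)
cv2.imwrite("pics/fin.png",np.vstack([np.hstack([g(a,"scene",170,235,58,80),g(d,"scene",170,235,58,80)]),np.hstack([g(d,"top",110,245,87,120),g(d,"wrist",200,130,220,300)])]))
E
```

```text
t: 20.5
tool_pos: [0.5646, -0.0898, 0.0314]
tcp_rot: [180.0, 0.0, 168.3]
wrist_force: [-2.9, 0.3, 4.9]
width: 0.369
finger_force: 60.6
nose under edge mm 42.595257087328626 lat -0.29014393652412723 F along push -2.9202596030101935 [-2.91787928  0.31033329  4.93080643]
scene front-left corner [-0.28 -0.84] rear-left [ 0.05 -0.07] rear mid [-4.68 -0.08]
px [262.4 205.2] shift for 3mm [-0.15 -0.98] lift mm 2.649290449792965
```

View pics/fin.png

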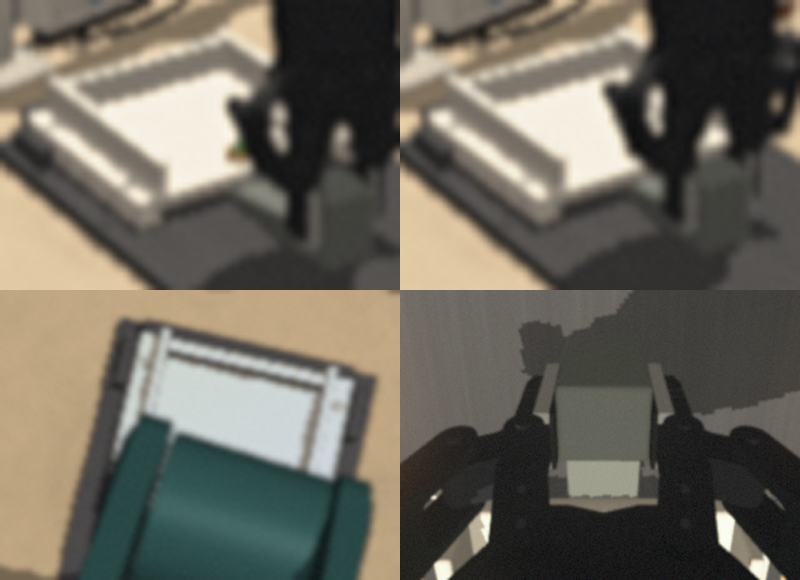

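The final view shows the wedge straight and central under the front edge, the table against its rear stop and lugs, and the grip holding. The front has lifted about 2.7 mm by image and 3.1 mm by geometry.

```bash
python3 -c "
from cell import arm, imaging, telemetry
print(arm.finish_job())"
```

```text
the job is handed in; nothing more can be done
None
```

The job is handed in: the wedge lies flat and central under the table's front edge, still gripped, with the front about 3 mm up (2.7 mm by image at the left corner, 3.1 mm by geometry, right corner not measured separately); the nose jammed twice on the way in (up to about 23 N push), so I backed off each time and regripped once.

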